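# Gauge a hammer head in the sloping bench caliper

## Task

Gauge the cross-peen hammer head (the one with a wedge-shaped end) in the sloping caliper: slide the jaw open by its fin, set the head gently on the bed between jaw and sprung pad, flat, eye up, lengthwise up the slope, and let go. Then slide the jaw shut on it until the pad's pointer stands between the two white marks, never driving the pad to its stop, and leave it so. Leave the other head, bowl, cup and hammer where they are.

Things in the scene. Friction and masses are not known exactly. Their poses are not given: they have to be found in the camera images.
- caliper: Steel bench caliper fixed on a wooden stand, bed sloping 30 degrees, rising away from the robot. Origin: centre of the bed's upper face, 85 mm above the table. x up the slope, y along the jaw's travel towards the anvil, z square out of the bed. Bed 170 (x) by 280 mm (y). A beam along the low edge (x -85 to -63 mm, 24 mm high) is the ledge for a part's lower end.
- pad_rest (a point): Fixed point: centre of the sprung pad's face when at rest, at caliper (0, 70, 20) mm. The pad (40 mm in x, 4 to 36 mm above the bed) stands 20 mm out of the anvil, a dark steel block 40 mm high at caliper y +90 to +130 mm, x -65 to +45 mm.
- pad (a joint): How far the sprung pad is pressed in (m): 0 at rest, 0.016 at its stop. It takes about 1 to 5 N. A brass pointer goes with it over the anvil's top; its tip is level with the two white marks at 0.004 and 0.012.
- jaw (a joint): Opening of the sliding jaw (m), 0 to 0.13: distance from its face to the face of the pad at rest; the face is at caliper y = 0.07 minus this value. The jaw stays where left; moving it takes 5 N. A steel bar 20 mm thick (y), 36 mm high, caliper x from -89 to +30 mm, with the fin on top.
- fin (a point): Centre of the top edge of the brass grip fin on the sliding jaw, 85 mm above the bed. The fin is 14 mm thick (caliper y), 36 mm wide (caliper x) and stands 49 mm above the jaw; centred 10 mm behind the jaw's face, at caliper x 0.
- peen_head: Cross-peen hammer head without handle: dark steel, 110 mm long (own x), 36 wide (y), 40 high (z), about 0.5 kg, lying eye up on the table. Origin: centre of the underside. Square face at -x; from x +16 to +55 mm top and underside taper to a 10 mm high edge. Sides flat and parallel, 36 mm apart, over the whole length. The eye (dark oblong on top) is at x -10 mm.
- peen_mid (a point): Middle of the cross-peen head, 20 mm above its underside.
- round_head: Another hammer head, to be left alone: same length (110 mm, own x), but with two round faces 38 mm across on thinner necks and a 36 mm square middle, 40 mm high. Origin: centre of underside.
- copper_bowl: Copper bowl, rim 110 mm across, 50 mm high, to be left alone. Origin: centre of underside.
- hammer: Hammer with a wooden handle, 280 mm long, lying on the table beyond the hammer heads, to be left alone.
- brass_cup: Brass cup, 70 mm across, 80 mm high, to be left alone. Origin: centre of underside.
Mind the look-alikes: they are no part of the job. What is shaped like the peen_head but pink or purple is not meant.

How it is judged:
By the outcome, as a careful person would: the job done as asked, in the order asked, and still so for the second after the job is handed in, with the robot touching nothing.
It also fails if it takes over 64 s, if anything falls off the work surface, if the arm or the gripper's body presses on something with over 40 N, if the wrist force passes 120 N, or if a joint passes its speed limit or range.

## Robot

A 6-joint arm with a two-finger parallel gripper is mounted at the origin on the work surface. World frame = base frame: x ahead of the robot, y to its left, z up, the work surface at z = 0. Lengths are in m, angles in rad, forces in N, time in s.
With the tool pointing down it reaches from about 0.275 to 0.775 m from the base axis. Payload 14.6 kg.
Tool frame: the origin (TCP) lies midway between the tips of the shut fingers; the grasp point (between the pads) lies 19 mm behind it; z points along the fingers, y is the line along which they close (so a half turn about z gives the same grasp; the last joint's range is limited). The gripper opens to 85 mm and grips with 20 to 120 N. Pads are 22 mm wide; open, the fingers measure 114 mm over their backs; the gripper's body (76 mm by 85 mm) begins 54 mm behind the grasp point. The pads swing forward as they close: fully open they stand 13 mm farther back than shut.
Start: joints at [1.063, 0.263, -0.048, 1.259, 0, 1.415], TCP at [0.181, 0.493, 0.231] pointing down, gripper open.
Joint ranges: [-2.65, 2.65], [-0.89, 1.7], [-1.18, 1.37], [-2.13, 2.11], [-1.35, 1.29], [-3.14, 3.14]. Speed limits (rad/s): [1.89, 1.89, 2.57, 2.79, 3.14, 3.14].

## Interface

Orientations are given as a rotation vector (axis times angle).
In Python, from station import observe, camera, hand_in gives the robot as it stands. The module is installed in compiled form; this text tells all that it offers.
- The arm moves only by the tool arm_command, never from a script. Its argument "deltas" is a list of rows, each a list of 7 numbers: the turn, a rotation vector about the tool's x, y, z in degrees, then the shift along the tool's x, y, z in mm, then the finger opening in mm, from 0 to 85.4. In form: [[rx, ry, rz, tx, ty, tz, grip], ...]. A call has 1 to 20 rows; each row is the pose to reach, as a shift and turn from the pose commanded when the call began, along the tool's axes at that moment; what a row does not reach only later rows make up. A row lasts 1/10 s, in which the tool goes at most 50 mm and 8.59 degrees, less where a joint would pass 70% of its speed; a pose out of reach is approached as far as the arm can. A call with a gripper value outside its range is refused whole. The fingers move at their own pace and stop on an object; "force" is the grip in N (left out, the last holds). Time passes only in rows, so rows that repeat a pose let the fingers close. It gives the time, the measured TCP pose, the force, the opening and the grip force at its end, in the units of the state.
- observe(): the state, without advancing time (a new reading comes with each control period).
- camera(name): name is "scene" or "top"; returns a dict with "image" (420x560x3 uint8, red, green, blue), "z_map" (420x560 float32, m along the optical axis (not along the pixel's ray), 0 where there is no reading), "fx", "fy", "cx", "cy" (pixels), "origin" and "rotation" of the camera in the world. Camera axes: x right, y down, z forward; pixel columns grow to the right and rows downward; lengths in m; the calibration is good to about 2 mm. A picture is of the moment at which its call begins.
- hand_in(): hands the job in; it is judged then, once.
The state is a dict: "clock": time; "joint_pos": joint angles; "joint_vel": joint speeds; "joint_torque": joint torques, N m; "ee_pos": TCP position; "eef_rot": TCP orientation; "wrist_force": force on the tool from outside, world axes, zero at the start; "ft_torque": the same for the moment, N m; "gripper_width": finger opening in m; "gripper_force": force on a finger pad.
Only numpy, scipy, OpenCV 4.12 (cv2) and the standard library are available. Lean on these libraries where they do the work, as an engineer would, in place of code of your own. Each camera call takes 0.05 s, during which the arm holds its last target. There are 200 camera calls.

## Working session

There is one attempt and no reset: what is moved stays moved. The work goes in short steps, Python scripts to look and compute and a tool call to move; the robot and the scene stay as the last step left them, time stands still between calls to the robot, and variables do not carry over. Pictures are saved under pics/ and viewed, at most 10 in all, crops included, and the job is handed in when it is done.

Besides the shell and the picture viewer there is one more tool, called by a JSON object that holds its "name" and its "arguments". arm_command: Moves the arm, as the interface text tells. Its arguments: {"type":"object","properties":{"deltas":{"type":"array","items":{"type":"array","items":{"type":"number"}}},"force":{"type":"number"}},"required":["deltas"]}

```bash
mkdir -p pics; cat > h.py <<'E'
import numpy as np, cv2
from station import observe, camera, hand_in
from scipy.spatial.transform import Rotation as R
def pts(c):
    z=c["z_map"]; v,u=np.indices(z.shape)
    p=np.stack([(u-c["cx"])/c["fx"]*z,(v-c["cy"])/c["fy"]*z,z],-1)
    P=p@np.array(c["rotation"]).T+np.array(c["origin"]); P[z==0]=np.nan
    return P
def save(c,n,crop=None,s=1):
    im=c["image"][:,:,::-1]
    if crop: a,b,d,e=crop; im=im[b:e,a:d]
    cv2.imwrite(n,cv2.resize(im,None,fx=s,fy=s,interpolation=cv2.INTER_CUBIC))
E
python3 - <<'E'
from h import *
import pickle
D={n:camera(n) for n in("scene","top")}
pickle.dump(D,open("d0.pkl","wb"))
for n,c in D.items(): save(c,f"pics/{n}0.png",None,1.4); print(n,c["origin"],c["fx"],np.round(c["rotation"],2).tolist())
o=observe();print(o["ee_pos"],o["eef_rot"],o["clock"])
E
```

```text
scene [1.5769148  0.4056412  0.91278576] 416.4741278824978 [-1.41, -1.98, 0.97]
top [0.32315352 0.07927209 1.80022995] 544.9455944890627 [-2.18, 2.12, -0.17]
[0.18127853 0.49245933 0.23087797] [-5.51208071e-01 -3.09255399e+00  1.38170634e-03] 0.1
```

View pics/scene0.png

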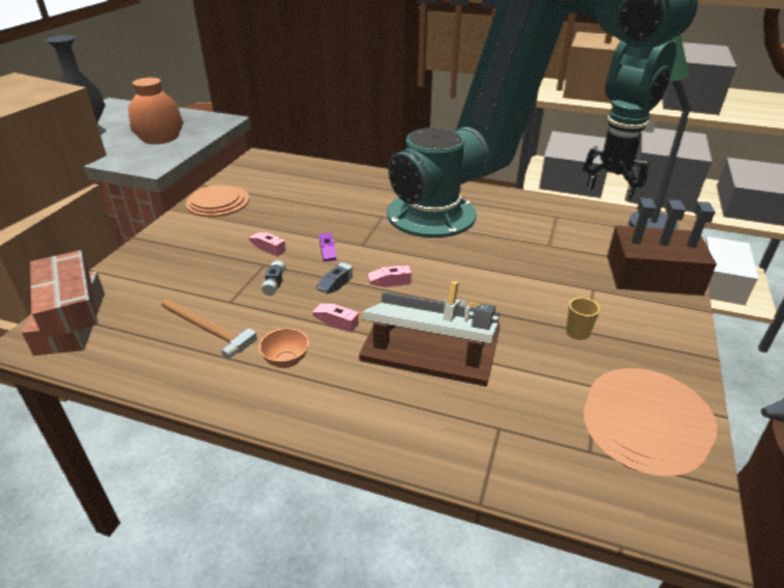

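View pics/top0.png

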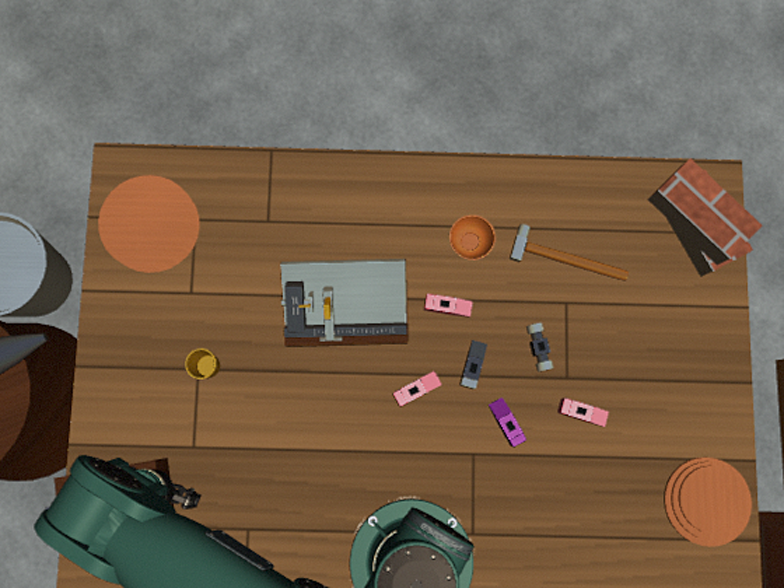

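Both views show the table. These could be taken for the target (px in the 1.4x top picture):
- dark wedge-ended head (474,364)
- round head (540,347)
- pink heads (449,304), (417,389) and (583,411)
- purple head (507,422)
- handled hammer (521,243)

I choose the dark steel one at (474,364). In the top view the caliper is at (345,303), its fin at (328,302) and its anvil at (295,305). The jaw stands nearly shut.

```bash
sed -i 's/np.array(c\["rotation"\]).T/R.from_rotvec(c["rotation"]).as_matrix().T/' h.py
python3 - <<'E'
from h import *
import pickle
D=pickle.load(open("d0.pkl","rb"))
T=D["top"];P=pts(T)
a=cv2.resize(T["image"][170:300,190:400,::-1],None,fx=3.6,fy=3.6,interpolation=cv2.INTER_CUBIC)
cv2.imwrite("pics/crop_top.png",a)
def mask(lo,hi,z0,z1,colf,n):
    m=(P[...,0]>lo[0])&(P[...,0]<hi[0])&(P[...,1]>lo[1])&(P[...,1]<hi[1])&(P[...,2]>z0)&(P[...,2]<z1)
    return m
for (u,v) in [(474,364),(540,347),(328,302),(295,305),(472,237),(200,364),(345,270),(400,265),(400,318),(560,470)]:
    print((u,v),np.round(P[int(v/1.4),int(u/1.4)],4))
# peen head: height mask near its pixel
c=P[260,338]; 
m=(np.hypot(P[...,0]-c[0],P[...,1]-c[1])<.085)&(P[...,2]>.012)&(P[...,2]<.06)
n,l=cv2.connectedComponents(m.astype(np.uint8)); m=l==l[260,338]
q=P[m]; print(len(q),np.nanpercentile(q[:,2],[5,50,95]))
(cx,cy),(w,h),an=cv2.minAreaRect((q[:,:2]*1000).astype(np.float32)); print("rect",cx,cy,w,h,an)
# top flat
t=q[q[:,2]>.035]; print("topflat",t.mean(0),cv2.minAreaRect((t[:,:2]*1000).astype(np.float32)))
# bed fit: normal
b=P[192:225,250:288].reshape(-1,3); cc=b.mean(0); n_=np.linalg.svd(b-cc)[2][2]; print("bed",cc,n_*np.sign(n_[2]))
E
```

```text
(474, 364) [ 0.4477 -0.136   0.039 ]
(540, 347) [ 0.493  -0.2875  0.0442]
(328, 302) [0.5703 0.1974 0.146 ]
(295, 305) [0.5669 0.2743 0.1139]
(472, 237) [ 0.7595 -0.1358 -0.0041]
(200, 364) [0.4347 0.5041 0.0032]
(345, 270) [0.6483 0.1643 0.1187]
(400, 265) [0.66   0.0422 0.124 ]
(400, 318) [0.549  0.038  0.0542]
(560, 470) [ 0.212  -0.3441 -0.001 ]
397 [0.02087523 0.03595479 0.04515265]
rect 448.01611328125 -139.53268432617188 42.17934799194336 110.3660659790039 75.29762268066406
topflat [ 0.4356335  -0.13300268  0.03998964] ((440.0924377441406, -134.4742889404297), (36.26158142089844, 91.96086883544922), 74.99073028564453)Traceback (most recent call last):
  File "<stdin>", line 21, in <module>
    u, s, vh = gufunc(a, signature=signature)
               ~~~~~~^^^^^^^^^^^^^^^^^^^^^^^^
    raise LinAlgError("SVD did not converge")
numpy.linalg.LinAlgError: SVD did not converge
```

View pics/crop_top.png

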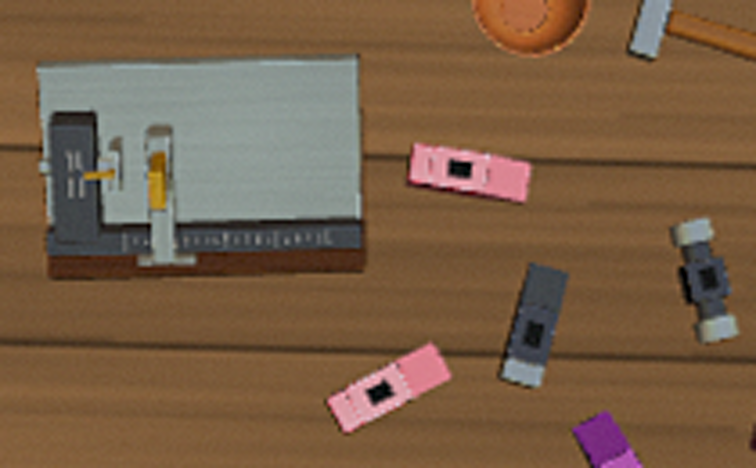

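The crop shows a dark steel head at crop px (535,325). Its eye is at (535,333), the bright square face at the lower end (520,375), and the taper at the far end (548,265). That matches the description, and the pink, purple and round-faced ones don't. The face points to the robot, so it will be the lower end on the ledge.

```bash
cat >> h.py <<'E'
def tgt(p,M):
    "shift (mm) and turn (deg) in tool axes from the present pose to p,M"
    o=observe(); R0=R.from_rotvec(o["eef_rot"])
    t=R0.inv().apply(np.array(p)-o["ee_pos"])*1000
    r=(R0.inv()*R.from_matrix(M)).as_rotvec()*180/np.pi
    return np.round(r,2),np.round(t,1)
E
python3 - <<'E'
from h import *
import pickle
D=pickle.load(open("d0.pkl","rb"))
for name,c in D.items():
    P=pts(c); I=c["image"].astype(int); hsv=cv2.cvtColor(c["image"],cv2.COLOR_RGB2HSV)
    box=(P[...,0]>.45)&(P[...,0]<.75)&(P[...,1]>-.0)&(P[...,1]<.36)
    # bed: light grey, low saturation, plane z~.085+(x-x0)*tan30
    g=box&(hsv[...,1]<45)&(hsv[...,2]>110)&(P[...,2]>.04)
    q=P[g]; A=np.c_[q[:,:2],np.ones(len(q))]
    w=np.ones(len(q),bool)
    for _ in range(12):
        k=np.linalg.lstsq(A[w],q[w,2],rcond=None)[0]; r=q[:,2]-A@k; w=abs(r)<max(.005,2*np.median(abs(r)) if _<5 else .005)
    n=np.array([-k[0],-k[1],1]);n/=np.linalg.norm(n)
    b=q[w]; print(name,w.sum(),len(q),"normal",n.round(3),"tilt",np.degrees(np.arccos(n[2])))
    cs=cv2.minAreaRect((b[:,:2]*1000).astype(np.float32)); print(cs, cv2.boxPoints(cs).round(1).tolist())
    yl=box&(hsv[...,0]>15)&(hsv[...,0]<32)&(hsv[...,1]>130)&(hsv[...,2]>120)&(P[...,2]>.1)
    nn,l,s,ce=cv2.connectedComponentsWithStats(yl.astype(np.uint8))
    for i in range(1,nn):
        if s[i,4]>3: Q=P[l==i]; print("brass",ce[i],s[i,4],Q.min(0).round(4),Q.max(0).round(4),np.median(Q,0).round(4))
E
```

```text
scene 882 1529 normal [-0.471 -0.03   0.882] tilt 28.145864018692613
((601.7603759765625, 169.84591674804688), (140.4127960205078, 278.7073059082031), 3.2492456436157227) [[523.7999877929688, 305.0], [539.5999755859375, 26.700000762939453], [679.7999877929688, 34.70000076293945], [664.0, 313.0]]
brass [322.86666667 208.55      ] 60 [0.5479 0.1977 0.1284] [0.5869 0.2108 0.1666] [0.571  0.2058 0.1479]
top 2307 3381 normal [-0.499 -0.025  0.866] tilt 29.987445209980397
((599.1116943359375, 165.98565673828125), (131.81060791015625, 278.2386169433594), 2.728480577468872) [[526.7000122070312, 301.79998779296875], [539.9000244140625, 23.899999618530273], [671.5999755859375, 30.200000762939453], [658.2999877929688, 308.1000061035156]]
brass [233.3        220.23333333] 60 [0.532  0.1923 0.1216] [0.5834 0.2055 0.1702] [0.5521 0.1987 0.1548]
brass [217.06666667 218.13333333] 15 [0.5592 0.2389 0.1155] [0.5674 0.2645 0.127 ] [0.5632 0.2521 0.1204]
```

```bash
cat >> h.py <<'E'
C0=np.array([.5945,.168,.085]); RC=R.from_euler("z",2.8,degrees=True).as_matrix()@R.from_euler("y",-30,degrees=True).as_matrix()
def cal(x,y,z): return C0+RC@(np.array([x,y,z])/1000)
def incal(p): return (RC.T@(np.array(p)-C0)*1000).round(1)
MT=RC@np.diag([-1,1,-1.])   # tool square to bed
E
python3 - <<'E'
from h import *
import pickle
D=pickle.load(open("d0.pkl","rb"))
for n,c in D.items():
    P=pts(c); hsv=cv2.cvtColor(c["image"],cv2.COLOR_RGB2HSV)
    Q=(P-C0)@RC*1000
    b=(abs(Q[...,0]-60)<15)&(abs(Q[...,1])<120)&(abs(Q[...,2])<12); print(n,"bed z",np.median(Q[b][:,2]))
    yl=(hsv[...,0]>15)&(hsv[...,0]<32)&(hsv[...,1]>130)&(hsv[...,2]>120)&(Q[...,2]>40)&(abs(Q[...,1])<100)&(abs(Q[...,0])<60)
    F=Q[yl&(Q[...,1]<60)]; print("fin",np.percentile(F,[3,50,97],axis=0).round(1).tolist())
    A=(abs(Q[...,0]+10)<30)&(Q[...,1]>85)&(Q[...,1]<140)&(Q[...,2]>30)&(Q[...,2]<50); print("anvil",np.percentile(Q[A],[3,50,97],axis=0).round(1).tolist())
    p=(abs(Q[...,0])<8)&(Q[...,1]>60)&(Q[...,1]<125)&yl; print("pointer",np.percentile(Q[p],[3,50,97],axis=0).round(1).tolist() if p.any() else 0)
print(tgt(cal(0,35,115),MT)); print(cal(0,35,115))
E
```

```text
scene bed z 2.2943824337137673
fin [[-1.4, 31.7, 44.8], [13.8, 38.7, 66.2], [18.8, 43.3, 83.5]]
anvil [[-35.5, 90.2, 38.3], [-7.0, 110.3, 42.4], [18.5, 130.6, 47.7]]
pointer [[1.9, 89.9, 46.7], [1.9, 89.9, 46.7], [1.9, 89.9, 46.7]]
top bed z 1.606780691266085
fin [[-20.5, 27.1, 47.8], [0.6, 32.7, 83.1], [12.3, 39.2, 92.6]]
anvil [[-38.0, 88.5, 32.6], [-9.1, 108.7, 40.9], [17.0, 127.6, 47.8]]
pointer [[-6.9, 72.5, 40.7], [-5.3, 84.9, 45.7], [-3.2, 96.9, 51.2]]
(array([ -6.07, -29.61, -22.47]), array([-433.3, -151.9,   46.4]))
[0.53535891 0.20014935 0.18459292]
```

```bash
sed -i 's/C0=np.array(\[.5945/C0=np.array([.592/' h.py; python3 -c "
from h import *
print(tgt(cal(0,35,130),MT))"
```

```text
(array([ -6.07, -29.61, -22.47]), array([-424. , -155.7,   33.4]))
```

{"name": "arm_command", "arguments": {"deltas": [[-0.5,-2.5,-2,-40,-15,3,45],[-1,-5,-4,-80,-30,6,45],[-1.5,-7.5,-6,-120,-45,9,45],[-2,-10,-8,-160,-60,12,45],[-2.6,-12.5,-10,-200,-75,15,45],[-3.1,-15,-12,-240,-90,18,45],[-3.6,-18,-14,-280,-105,22,45],[-4.2,-20.5,-16,-320,-120,26,45],[-4.8,-23.5,-18,-360,-135,29,45],[-5.4,-26.5,-20,-395,-146,31,45],[-6.07,-29.6,-22.5,-424,-155.7,33.4,45],[-6.07,-29.6,-22.5,-424,-155.7,33.4,45],[-6.07,-29.6,-22.5,-424,-155.7,33.4,45],[-6.07,-29.6,-22.5,-424,-155.7,33.4,45]], "force": 30}}

```text
clock: 1.5
ee_pos: [0.5251, 0.2006, 0.1979]
eef_rot: [-0.064, 2.618, 0.018]
wrist_force: [-0.1, -0.8, 0.5]
gripper_width: 0.045
gripper_force: 0.0
```

```bash
python3 - <<'E'
from h import *
o=observe(); print(o["clock"],incal(o["ee_pos"]),o["wrist_force"],o["gripper_width"]); print(tgt(cal(0,35,53),MT))
c=camera("scene"); save(c,"pics/s1.png",(240,150,400,270),5)
E
```

```text
1.5 [ -0.   35.8 130.4] [-0.08215592 -0.81319006  0.48266065] 0.04503562276507896
(array([ 0.06, -0.03,  0.  ]), array([-0.1, -0.9, 77.4]))
```

View pics/s1.png

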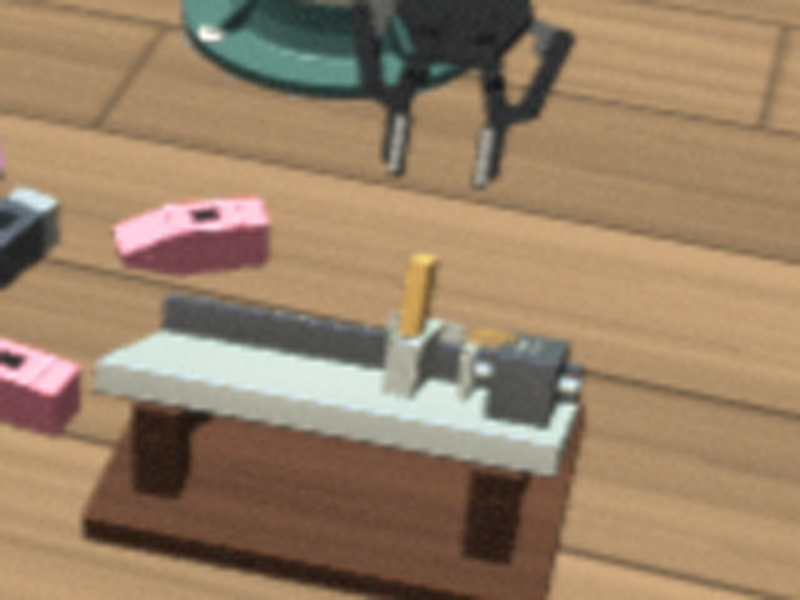

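The crop shows the fin at (424,260), with the fingertips at (397,165) and (484,180) nearly straight above it along the bed normal. The fin sits a few mm to the −y side. The jaw is near 25 mm open. I'll descend with 3 mm of correction.

{"name": "arm_command", "arguments": {"deltas": [[0,0,0,0,-3,20,45],[0,0,0,0,-3,40,45],[0,0,0,0,-3,60,45],[0,0,0,0,-3,70,45],[0,0,0,0,-3,77,45],[0,0,0,0,-3,77,45],[0,0,0,0,-3,77,10],[0,0,0,0,-3,77,5],[0,0,0,0,-3,77,5],[0,0,0,0,-3,77,5],[0,0,0,0,-3,77,5],[0,0,0,0,-3,77,5]], "force": 40}}

```text
clock: 2.75
ee_pos: [0.5641, 0.1994, 0.1321]
eef_rot: [-0.065, 2.616, 0.019]
wrist_force: [-5.2, 2.5, 6.9]
gripper_width: 0.0133
gripper_force: 40.2
```

```bash
python3 - <<'E'
from h import *
o=observe(); print(o["clock"],incal(o["ee_pos"]),o["wrist_force"]@RC,o["gripper_width"],o["gripper_force"])
E
```

```text
2.75 [ 0.8 32.7 54. ] [-1.00239983  2.79309779  8.50247927] 0.013277828376652902 40.20730376243591
```

{"name": "arm_command", "arguments": {"deltas": [[0,0,0,0,-4,0,5],[0,0,0,0,-10,0,5],[0,0,0,0,-18,0,5],[0,0,0,0,-26,0,5],[0,0,0,0,-34,0,5],[0,0,0,0,-42,0,5],[0,0,0,0,-50,0,5],[0,0,0,0,-58,0,5],[0,0,0,0,-66,0,5],[0,0,0,0,-74,0,5],[0,0,0,0,-82,0,5],[0,0,0,0,-88,0,5],[0,0,0,0,-91,0,5],[0,0,0,0,-91,0,5],[0,0,0,0,-91,0,5]]}}

```text
clock: 4.25
ee_pos: [0.5688, 0.1081, 0.1321]
eef_rot: [-0.064, 2.616, 0.018]
wrist_force: [-3.8, -0.4, 6.6]
gripper_width: 0.0134
gripper_force: 40.3
```

```bash
python3 - <<'E'
from h import *
o=observe(); print(o["clock"],incal(o["ee_pos"]),o["wrist_force"]@RC,o["gripper_width"],o["gripper_force"])
E
```

```text
4.25 [  0.9 -58.7  53.8] [-0.03185453 -0.21058863  7.64611562] 0.013384962810562409 40.25247573852539
```

Now release, retreat 90 mm along the bed normal, and check with the cameras.

{"name": "arm_command", "arguments": {"deltas": [[0,0,0,0,0,0,40],[0,0,0,0,0,0,40],[0,0,0,0,0,0,40],[0,0,0,0,0,0,40],[0,0,0,0,0,-20,40],[0,0,0,0,0,-50,40],[0,0,0,0,0,-85,60],[0,0,0,0,0,-110,70],[0,0,0,0,0,-110,70]]}}

```text
clock: 5.15
ee_pos: [0.5138, 0.1054, 0.2296]
eef_rot: [-0.065, 2.612, 0.018]
wrist_force: [-0.6, 1.0, -0.4]
gripper_width: 0.0701
gripper_force: 0.0
```

```bash
python3 - <<'E'
from h import *
for n in("scene","top"):
    c=camera(n); P=pts(c); hsv=cv2.cvtColor(c["image"],cv2.COLOR_RGB2HSV); Q=(P-C0)@RC*1000
    yl=(hsv[...,0]>15)&(hsv[...,0]<32)&(hsv[...,1]>130)&(hsv[...,2]>110)&(Q[...,2]>40)&(abs(Q[...,1])<100)&(abs(Q[...,0])<60)
    F=Q[yl&(Q[...,1]<60)]; print(n,len(F),"fin",np.percentile(F,[3,50,97],axis=0).round(1).tolist() if len(F) else 0)
    # peen head: all its points, then mid of face-edge
    m=(np.hypot(P[...,0]-.448,P[...,1]+.1395)<.08)&(P[...,2]>.008)&(P[...,2]<.06)
    q=P[m]; print(cv2.minAreaRect((q[:,:2]*1000).astype(np.float32)))
    ax=np.array([np.cos(np.radians(-15)),np.sin(np.radians(-15))]); s=(q[:,:2]-[.448,-.1395])*1000
    print("along",np.percentile(s@ax,[1,99]),"across",np.percentile(s@[-ax[1],ax[0]],[2,50,98]))
M=np.c_[[-np.cos(np.radians(15)),np.sin(np.radians(15)),0],[np.sin(np.radians(15)),np.cos(np.radians(15)),0],[0,0,-1]]
o=observe();print(o["clock"],o["ee_pos"],np.linalg.det(M)); print(tgt([.443,-.138,.13],M))
E
```

```text
scene 65 fin [[6.2, -62.4, 43.1], [16.5, -55.9, 63.0], [22.6, -50.2, 83.9]]
((454.2021789550781, -133.78640747070312), (40.451255798339844, 112.44087982177734), 75.3327865600586)
along [-51.03118334  58.50235798] across [-11.61080773  16.23857694  26.53184369]
top 56 fin [[-18.1, -64.7, 47.7], [4.4, -60.9, 82.1], [15.2, -54.9, 90.0]]
((448.2274475097656, -140.86788940429688), (142.77633666992188, 126.44659423828125), 46.068389892578125)
along [-55.23992878  54.72441911] across [-45.09579014   3.14093926  37.87080378]
5.25 [0.51377684 0.10534107 0.22660421] 0.9999999999999999
(array([ 4.71, 29.82, 17.41]), array([ 119.9, -239.6,   42. ]))
```

{"name": "arm_command", "arguments": {"deltas": [[0,2,1,5,-25,0,65],[0.5,5,3,20,-55,3,65],[1,9,5,35,-85,7,65],[2,13,7,50,-115,12,65],[2.5,17,10,68,-145,18,65],[3.2,21,12,85,-180,25,65],[4,25.5,15,103,-210,34,65],[4.7,29.8,17.4,120,-239,42,65],[4.7,29.8,17.4,120,-239,42,65],[4.7,29.8,17.4,120,-239,42,65],[4.7,29.8,17.4,120,-239,42,65]]}}

```text
clock: 6.35
ee_pos: [0.4426, -0.1368, 0.1295]
eef_rot: [-0.409, -3.114, -0.001]
wrist_force: [-0.0, 0.2, 0.5]
gripper_width: 0.0648
gripper_force: 0.0
```

```bash
python3 - <<'E'
from h import *
o=observe();print(o["clock"],o["ee_pos"],o["eef_rot"])
c=camera("scene"); save(c,"pics/s2.png",(180,120,320,225),5.7)
M=np.c_[[-np.cos(np.radians(15)),np.sin(np.radians(15)),0],[np.sin(np.radians(15)),np.cos(np.radians(15)),0],[0,0,-1]]
print(tgt([.443,-.1365,.005],M))
K=R.from_rotvec(c["rotation"])
for p in([*o["ee_pos"]],[.443,-.1365,.04],[.443+.0047,-.1365+.0174,.04],[.443-.0047,-.1365-.0174,.04]):
    v=K.inv().apply(np.array(p)-c["origin"]); print(5.7*(np.array([c["cx"]+c["fx"]*v[0]/v[2],c["cy"]+c["fy"]*v[1]/v[2]])-[180,120]))
E
```

```text
6.35 [ 0.44257475 -0.13678526  0.12948252] [-4.08552463e-01 -3.11433005e+00 -7.29301398e-04]
(array([ 0.01, -0.  ,  0.07]), array([ -0.4,   0.2, 124.8]))
[325.3603656  300.80627698]
[333.55297683 420.08044158]
[355.76570403 429.2308903 ]
[311.57106221 411.02507522]
```

View pics/s2.png

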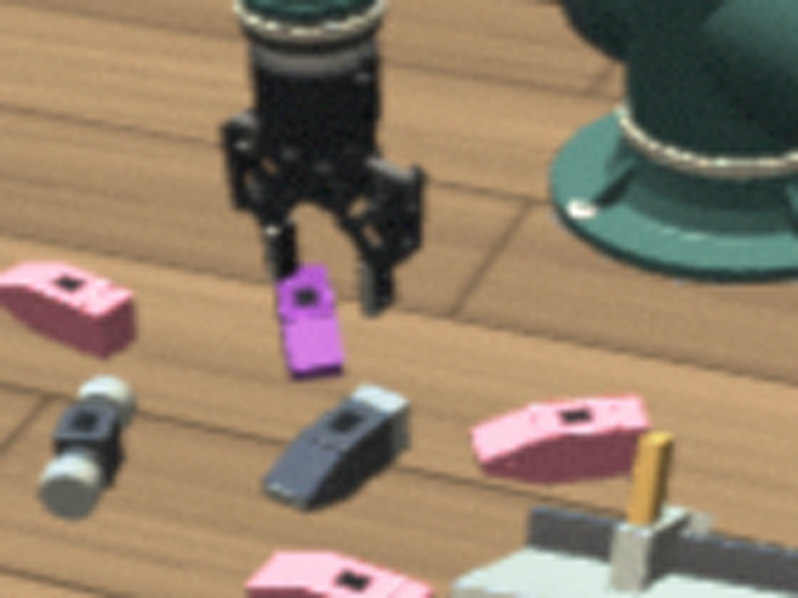

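The crop shows the dark head's eye at (345,420), face at (385,410) and taper at (285,490). The fingertips at (285,275) and (377,312) straddle its line, within about 2 mm. The round head at (85,450) and the pink and purple ones are clear of the fingers.

{"name": "arm_command", "arguments": {"deltas": [[0,0,0,0,1.5,25,65],[0,0,0,0,1.5,55,65],[0,0,0,0,1.5,85,65],[0,0,0,0,1.5,105,65],[0,0,0,0,1.5,118,65],[0,0,0,0,1.5,123,65],[0,0,0,0,1.5,123,65],[0,0,0,0,1.5,123,45],[0,0,0,0,1.5,123,30],[0,0,0,0,1.5,123,25],[0,0,0,0,1.5,123,25],[0,0,0,0,1.5,123,25],[0,0,0,0,1.5,123,25],[0,0,0,0,1.5,123,25]], "force": 60}}

```text
clock: 7.8
ee_pos: [0.4436, -0.136, 0.0078]
eef_rot: [0.409, 3.114, -0.0]
wrist_force: [-1.9, 3.0, 11.0]
gripper_width: 0.0353
gripper_force: 60.1
```

{"name": "arm_command", "arguments": {"deltas": [[0,0,0,0,0,-4,25],[0,0,0,0,0,-15,25],[0,0,0,0,0,-40,25],[0,0,0,0,0,-75,25],[0,0,0,0,0,-110,25],[0,0,0,0,0,-145,25],[0,0,0,0,0,-180,25],[0,0,0,0,0,-205,25],[0,0,0,0,0,-215,25],[0,0,0,0,0,-215,25],[0,0,0,0,0,-215,25]]}}

```text
clock: 8.9
ee_pos: [0.4426, -0.1358, 0.2207]
eef_rot: [-0.41, -3.113, -0.001]
wrist_force: [0.3, 0.1, -4.7]
gripper_width: 0.0352
gripper_force: 60.9
```

```bash
python3 - <<'E'
from h import *
o=observe();print(o["clock"],o["ee_pos"],o["wrist_force"],o["ft_torque"],o["gripper_width"]); print(tgt(cal(-11,22,135),MT),cal(-11,22,135))
E
```

```text
8.9 [ 0.44262489 -0.1357589   0.22071639] [ 0.31936326  0.10415239 -4.73940968] [ 0.05795498 -0.01386902  0.02109578] 0.03520624071155774
(array([ -4.63, -29.87, -17.4 ]), array([ 14.3, 329.5,  24.4])) [0.51399098 0.18621102 0.19641343]
```

{"name": "arm_command", "arguments": {"deltas": [[-0.5,-3,-2,1,15,0,25],[-1,-7,-4,2,40,0,25],[-1.6,-11,-6.5,3,65,0,25],[-2.3,-15.5,-9,5,92,0,25],[-3,-20,-12,7,120,0,25],[-3.8,-25,-15,9,148,0,25],[-4.6,-29.9,-17.4,10,175,0,25],[-4.6,-29.9,-17.4,11,205,0,25],[-4.6,-29.9,-17.4,12,235,5,25],[-4.6,-29.9,-17.4,13,265,10,25],[-4.6,-29.9,-17.4,14,290,15,25],[-4.6,-29.9,-17.4,14.3,310,20,25],[-4.6,-29.9,-17.4,14.3,323,23,25],[-4.6,-29.9,-17.4,14.3,329.5,24.4,25],[-4.6,-29.9,-17.4,14.3,329.5,24.4,25],[-4.6,-29.9,-17.4,14.3,329.5,24.4,25]]}}

```text
clock: 10.5
ee_pos: [0.5143, 0.1854, 0.1972]
eef_rot: [-0.064, 2.616, 0.015]
wrist_force: [0.5, -0.1, -4.2]
gripper_width: 0.0351
gripper_force: 61.0
```

```bash
python3 - <<'E'
from h import *
o=observe();print(o["clock"],incal(o["ee_pos"]),o["gripper_width"]); print(tgt(cal(-11,22,20),MT))
c=camera("top"); save(c,"pics/t3.png",(180,150,310,247),6)
Q=(pts(c)-C0)@RC*1000
m=(abs(Q[...,1]-22)<22)&(Q[...,2]>120)&(Q[...,2]<170)&(Q[...,0]>-80)&(Q[...,0]<60)
q=Q[m];print("top",np.percentile(q,[1,50,99],axis=0).round(1).tolist())
c=camera("scene"); save(c,"pics/s3.png",(230,130,370,235),5.7)
Q=(pts(c)-C0)@RC*1000
m=(abs(Q[...,1]-22)<25)&(Q[...,2]>115)&(Q[...,2]<160)&(Q[...,0]>-80)&(Q[...,0]<70)
q=Q[m];print("scene",np.percentile(q,[1,50,99],axis=0).round(1).tolist())
E
```

```text
10.5 [-10.4  21.2 135.6] 0.03511600173343172
(array([-0.09,  0.07,  0.03]), array([  0.7,   1. , 115.6]))
top [[-19.0, 1.3, 145.0], [19.6, 19.4, 161.2], [51.0, 40.7, 169.6]]
scene [[-18.6, 5.0, 128.5], [39.3, 27.8, 146.2], [56.2, 46.4, 159.6]]
```

View pics/s3.png

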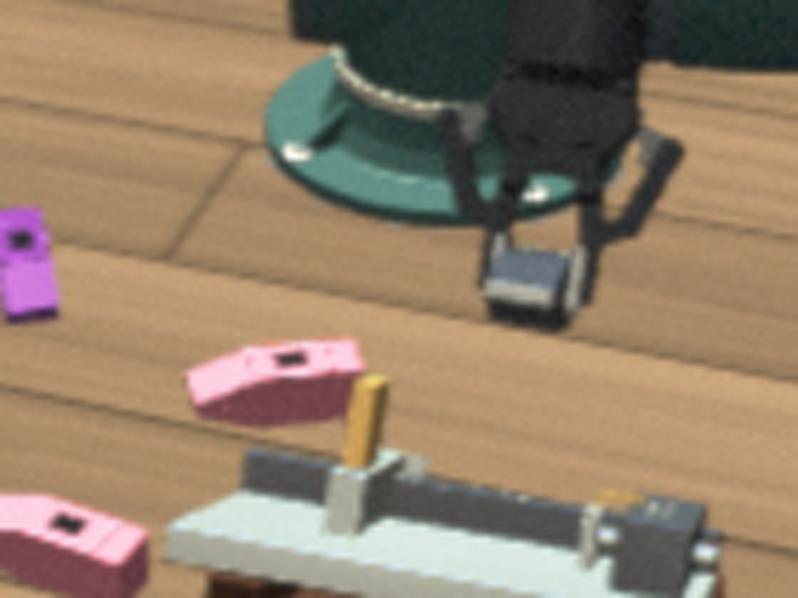

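The picture shows the peen head held square between the fingers at (530,285), peen up-slope. The jaw fin stands far left at (367,420), the pad at (592,530), and the gap between is free. I'll lower it in stages.

{"name": "arm_command", "arguments": {"deltas": [[0,0,0,-2,1,20,25],[0,0,0,-2,1,45,25],[0,0,0,-2,1,70,25],[0,0,0,-2,1,90,25],[0,0,0,-2,1,105,25],[0,0,0,-2,1,114,25],[0,0,0,-2,1,120,25],[0,0,0,-2,1,121,25],[0,0,0,-2,1,121,25],[0,0,0,-2,1,121,25]]}}

```text
clock: 11.6
ee_pos: [0.5768, 0.19, 0.0944]
eef_rot: [-0.064, 2.615, 0.016]
wrist_force: [-0.1, -0.0, -4.7]
gripper_width: 0.0355
gripper_force: 61.1
```

```bash
python3 - <<'E'
from h import *
o=observe();print(o["clock"],incal(o["ee_pos"]),o["wrist_force"]@RC,o["gripper_width"])
E
```

```text
11.6 [-7.5 22.7 15.2] [-2.37237897 -0.03791809 -3.99995608] 0.03552195753916741
```

Free weight only (cal z −4 N). Next: lower gently in 1 mm rows.

{"name": "arm_command", "arguments": {"deltas": [[0,0,0,0,0,1,25],[0,0,0,0,0,2,25],[0,0,0,0,0,3,25],[0,0,0,0,0,4,25],[0,0,0,0,0,5,25],[0,0,0,0,0,5,25]]}}

```text
clock: 12.2
ee_pos: [0.5793, 0.1901, 0.0893]
eef_rot: [-0.064, 2.616, 0.015]
wrist_force: [0.6, -0.3, -4.5]
gripper_width: 0.0348
gripper_force: 61.1
```

```bash
python3 - <<'E'
from h import *
o=observe();print(o["clock"],incal(o["ee_pos"]),o["wrist_force"]@RC,o["ft_torque"])
E
```

```text
12.2 [-7.9 22.7  9.5] [-1.69057584 -0.36521744 -4.16430004] [ 0.00788753  0.82761119 -0.03044112]
```

{"name": "arm_command", "arguments": {"deltas": [[0,0,0,0,0,0.7,25],[0,0,0,0,0,1.4,25],[0,0,0,0,0,1.4,25]]}}

```text
clock: 12.5
ee_pos: [0.5797, 0.1901, 0.0887]
eef_rot: [-0.065, 2.615, 0.016]
wrist_force: [-10.7, -1.6, 9.9]
gripper_width: 0.0352
gripper_force: 63.0
```

```bash
python3 - <<'E'
from h import *
o=observe();print(o["clock"],incal(o["ee_pos"]),o["wrist_force"]@RC,o["ft_torque"])
E
```

```text
12.5 [-7.8 22.7  8.8] [-4.31874608 -1.06010837 13.96987895] [-0.1332047   1.36713745 -0.04197237]
```

Bed contact felt. I'll ease off 0.7 mm and slide down towards the ledge.

{"name": "arm_command", "arguments": {"deltas": [[0,0,0,0,0,-0.7,25],[0,0,0,1,0,-0.7,25],[0,0,0,2,0,-0.7,25],[0,0,0,3,0,-0.7,25],[0,0,0,3,0,-0.7,25]]}}

```text
clock: 13.0
ee_pos: [0.5769, 0.1899, 0.0871]
eef_rot: [-0.064, 2.616, 0.015]
wrist_force: [-0.9, -0.1, -4.5]
gripper_width: 0.0349
gripper_force: 61.1
```

```bash
python3 - <<'E'
from h import *
o=observe();print(o["clock"],incal(o["ee_pos"]),o["wrist_force"]@RC,o["ft_torque"])
E
```

```text
13.0 [-11.1  22.7   8.9] [-3.01941393 -0.05947108 -3.47936989] [-0.03878652  0.87946381 -0.01747469]
```

{"name": "arm_command", "arguments": {"deltas": [[0,0,0,0.7,0,0,25],[0,0,0,1.4,0,0,25],[0,0,0,2,0,0,25],[0,0,0,2,0,0,25]]}}

```text
clock: 13.4
ee_pos: [0.5752, 0.1898, 0.0862]
eef_rot: [-0.064, 2.616, 0.015]
wrist_force: [-0.4, -0.1, -4.7]
gripper_width: 0.0354
gripper_force: 61.1
```

```bash
python3 - <<'E'
from h import *
o=observe();print(o["clock"],incal(o["ee_pos"]),o["wrist_force"]@RC,o["ft_torque"])
E
```

```text
13.4 [-13.   22.6   8.9] [-2.66266465 -0.06938306 -3.84233214] [-0.05155001  0.86363334  0.00558951]
```

{"name": "arm_command", "arguments": {"deltas": [[0,0,0,0.6,0,0,25],[0,0,0,1.2,0,0,25],[0,0,0,1.2,0,0,25]]}}

```text
clock: 13.7
ee_pos: [0.5742, 0.1898, 0.0856]
eef_rot: [-0.064, 2.616, 0.016]
wrist_force: [-0.1, -0.7, -4.4]
gripper_width: 0.0356
gripper_force: 61.1
```

```bash
python3 - <<'E'
from h import *
o=observe();print(o["clock"],incal(o["ee_pos"]),o["wrist_force"]@RC,o["ft_torque"])
E
```

```text
13.7 [-14.2  22.7   8.9] [-2.30766503 -0.70747446 -3.69078568] [-0.09468746  0.82474983 -0.02120676]
```

{"name": "arm_command", "arguments": {"deltas": [[0,0,0,0.6,0,0,25],[0,0,0,1.2,0,0,25],[0,0,0,1.2,0,0,25]]}}

```text
clock: 14.0
ee_pos: [0.5731, 0.1897, 0.0851]
eef_rot: [-0.064, 2.616, 0.015]
wrist_force: [0.2, 0.8, -4.1]
gripper_width: 0.0351
gripper_force: 61.1
```

```bash
python3 - <<'E'
from h import *
o=observe();print(o["clock"],incal(o["ee_pos"]),o["wrist_force"]@RC,o["ft_torque"])
E
```

```text
14.0 [-15.4  22.6   8.9] [-1.88848608  0.77306413 -3.65330272] [-0.03042854  0.81120081  0.00171964]
```

{"name": "arm_command", "arguments": {"deltas": [[0,0,0,0.6,0,0,25],[0,0,0,1.2,0,0,25],[0,0,0,1.2,0,0,25]]}}

```text
clock: 14.3
ee_pos: [0.5723, 0.1897, 0.0846]
eef_rot: [-0.064, 2.615, 0.016]
wrist_force: [0.4, 0.3, -4.2]
gripper_width: 0.0354
gripper_force: 61.1
```

```bash
python3 - <<'E'
from h import *
o=observe();print(o["clock"],incal(o["ee_pos"]),o["wrist_force"]@RC,o["ft_torque"])
E
```

```text
14.3 [-16.3  22.7   9. ] [-1.74635979  0.30929104 -3.89321381] [-0.08569376  0.76970784  0.04943111]
```

{"name": "arm_command", "arguments": {"deltas": [[0,0,0,0.7,0,0,25],[0,0,0,1.4,0,0,25],[0,0,0,1.4,0,0,25]]}}

```text
clock: 14.6
ee_pos: [0.5722, 0.1898, 0.0847]
eef_rot: [-0.064, 2.613, 0.016]
wrist_force: [4.8, -1.2, -2.5]
gripper_width: 0.0355
gripper_force: 61.0
```

```bash
python3 - <<'E'
from h import *
o=observe();print(o["clock"],incal(o["ee_pos"]),o["wrist_force"]@RC,o["ft_torque"])
E
```

```text
14.6 [-16.4  22.7   9.1] [ 2.87792619 -1.41691713 -4.53684486] [-0.11932142 -0.3476083   0.02925545]
```

Ledge contact felt (+5 N up the slope). I'll settle onto the bed, open the fingers modestly and retreat.

{"name": "arm_command", "arguments": {"deltas": [[0,0,0,-0.7,0,0.3,25],[0,0,0,-0.7,0,0.6,25],[0,0,0,-0.7,0,0.6,25],[0,0,0,-0.7,0,0.6,38],[0,0,0,-0.7,0,0.6,42],[0,0,0,-0.7,0,0,46],[0,0,0,-0.7,0,0,48],[0,0,0,-0.7,0,0,48],[0,0,0,-0.7,0,0,48],[0,0,0,-0.7,0,-10,48],[0,0,0,-0.7,0,-30,48],[0,0,0,-0.7,0,-60,48],[0,0,0,-0.7,0,-95,48],[0,0,0,-0.7,0,-125,48],[0,0,0,-0.7,0,-125,48]]}}

```text
clock: 16.1
ee_pos: [0.5087, 0.1871, 0.1966]
eef_rot: [-0.065, 2.61, 0.017]
wrist_force: [-0.1, -0.5, -0.0]
gripper_width: 0.0477
gripper_force: 0.0
```

```bash
python3 - <<'E'
from h import *
o=observe();print(o["clock"],incal(o["ee_pos"]),o["wrist_force"]@RC)
c=camera("scene"); save(c,"pics/s4.png",(240,180,380,285),5.7)
c=camera("top"); P=pts(c); Q=(P-C0)@RC*1000
m=(Q[...,1]>-20)&(Q[...,1]<60)&(Q[...,2]>18)&(Q[...,2]<60)&(Q[...,0]>-60)&(Q[...,0]<60)
print(cv2.minAreaRect(Q[m][:,:2].astype(np.float32)),np.percentile(Q[m],[2,50,98],axis=0).round(1).tolist())
print(tgt(cal(0,-59,130),MT))
E
```

```text
16.1 [-15.4  23.2 137.8] [-0.12451931 -0.46216761  0.03538845]
((-7.372989654541016, 21.26515007019043), (36.31918716430664, 104.14857482910156), 89.9935073852539) [[-56.8, 3.3, 21.4], [-3.4, 20.9, 37.5], [42.5, 38.2, 47.7]]
(array([-0.04,  0.2 ,  0.04]), array([-16.8, -81.9,   4.9]))
```

View pics/s4.png

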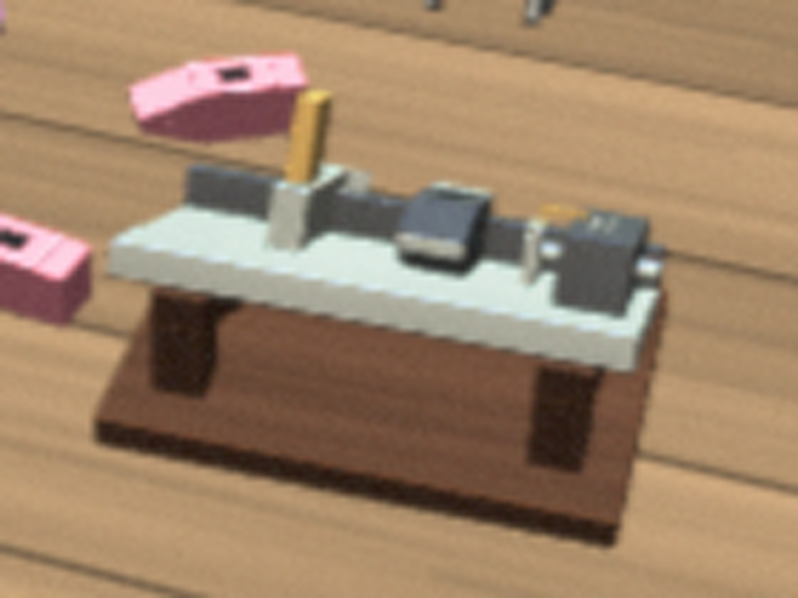

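The head lies flat at (445,230), eye side up, lengthwise up the slope against the ledge, between the jaw (300,215) and the pad (530,250). Measured: x centre −7.4, y 21, parallel. Now back to the fin.

{"name": "arm_command", "arguments": {"deltas": [[0,0,0,-6,-25,0,45],[0,0,0,-12,-50,0,45],[0,0,0,-16,-72,2,45],[0,0,0,-16.5,-82,5,45],[0,0,0,-16.5,-82,5,45],[0,0.2,0,-16.5,-82,25,45],[0,0.2,0,-16.5,-82,50,45],[0,0.2,0,-16.5,-82,70,45],[0,0.2,0,-16.5,-82,80,45],[0,0.2,0,-16.5,-82,82,45],[0,0.2,0,-16.5,-82,82,45],[0,0.2,0,-16.5,-82,82,20],[0,0.2,0,-16.5,-82,82,5],[0,0.2,0,-16.5,-82,82,5],[0,0.2,0,-16.5,-82,82,5],[0,0.2,0,-16.5,-82,82,5],[0,0.2,0,-16.5,-82,82,5]], "force": 40}}

```text
clock: 17.9
ee_pos: [0.5684, 0.1076, 0.1306]
eef_rot: [-0.065, 2.618, 0.016]
wrist_force: [-4.4, 0.6, 6.6]
gripper_width: 0.0136
gripper_force: 40.0
```

```bash
python3 - <<'E'
from h import *
o=observe(); print(o["clock"],incal(o["ee_pos"]),o["wrist_force"]@RC,o["gripper_width"],o["gripper_force"])
E
```

```text
17.9 [ -0.2 -59.2  52.8] [-0.486305    0.84537455  7.93883128] 0.01361773023016432 40.01462459564209
```

{"name": "arm_command", "arguments": {"deltas": [[0,0,0,0,3,0,5],[0,0,0,0,8,0,5],[0,0,0,0,14,0,5],[0,0,0,0,20,0,5],[0,0,0,0,26,0,5],[0,0,0,0,32,0,5],[0,0,0,0,38,0,5],[0,0,0,0,42,0,5],[0,0,0,0,45,0,5],[0,0,0,0,47,0,5],[0,0,0,0,49,0,5],[0,0,0,0,51,0,5],[0,0,0,0,53,0,5],[0,0,0,0,55,0,5],[0,0,0,0,57,0,5],[0,0,0,0,59,0,5],[0,0,0,0,61,0,5],[0,0,0,0,63,0,5],[0,0,0,0,65,0,5]]}}

```text
clock: 19.8
ee_pos: [0.5651, 0.1714, 0.1307]
eef_rot: [-0.063, 2.618, 0.013]
wrist_force: [-8.4, -9.9, 11.4]
gripper_width: 0.0139
gripper_force: 40.8
```

{"name": "arm_command", "arguments": {"deltas": [[0,0,0,0,2,0,5],[0,0,0,0,4,0,5],[0,0,0,0,6,0,5],[0,0,0,0,8,0,5],[0,0,0,0,10,0,5],[0,0,0,0,11.5,0,5],[0,0,0,0,13,0,5],[0,0,0,0,13,0,5],[0,0,0,0,13,0,5]]}}

```text
clock: 20.7
ee_pos: [0.5644, 0.1846, 0.1306]
eef_rot: [-0.063, 2.618, 0.013]
wrist_force: [-9.1, -7.8, 11.6]
gripper_width: 0.0139
gripper_force: 40.9
```

```bash
python3 - <<'E'
from h import *
o=observe(); print(o["clock"],incal(o["ee_pos"]),o["wrist_force"]@RC,o["gripper_width"],o["gripper_force"])
c=camera("top"); save(c,"pics/t5.png",(190,180,290,255),7.5)
I=c["image"].astype(int); Q=(pts(c)-C0)@RC*1000
c=camera("scene"); save(c,"pics/s5.png",(280,180,360,240),10)
E
```

```text
20.7 [-0.4 17.9 52.9] [-2.40829187 -7.38141274 14.75052188] 0.013907287318156318 40.86998105049133
```

View pics/s5.png

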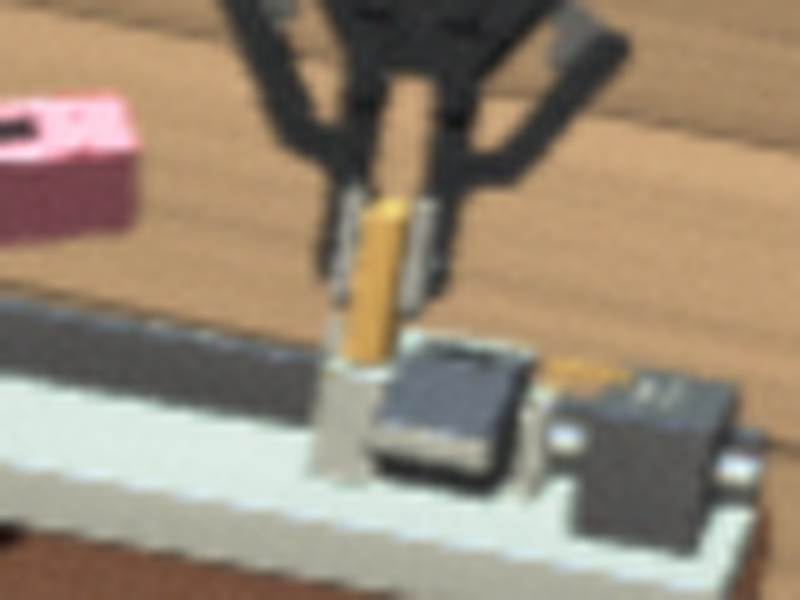

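The picture shows the jaw flush against the head at (450,400), with a gap of a few mm to the pad (530,440). The pointer at (590,375) is at rest, short of the marks at (650,390). I'll go on in small steps, tracking force and the pointer.

```bash
cat >> h.py <<'E'
def look(n=None):
    o=observe(); print(o["clock"],"tcp",incal(o["ee_pos"]),"F",(o["wrist_force"]@RC).round(1))
    for name in("scene","top"):
        c=camera(name); K=R.from_rotvec(c["rotation"])
        # image direction of +y on the anvil top, origin at cal (0,90,43)
        def pr(p):
            v=K.inv().apply(cal(*p)-c["origin"]); return np.array([c["cx"]+c["fx"]*v[0]/v[2],c["cy"]+c["fy"]*v[1]/v[2]])
        ys=np.arange(70,135,.5); x0=-3 if name=="top" else 0
        prof=[]
        for dx in (-2,0,2):
            uv=np.array([pr((x0+dx,y,44)) for y in ys]).astype(np.float32)
            prof.append(cv2.remap(c["image"].astype(np.float32),uv[:,:1],uv[:,1:],cv2.INTER_LINEAR)[:,0])
        p=np.mean(prof,0); yel=p[:,0]-p[:,2]
        k=np.where(yel>35)[0]; print(name,"yellow y",ys[k].min() if len(k) else None,ys[k].max() if len(k) else None)
        if n: save(c,f"pics/{name}_{n}.png",(200,195,240,225) if name=="top" else (315,205,360,239),18)
E
python3 -c "
from h import *
look()"
```

```text
20.8 tcp [-0.3 17.9 52.9] F [-2.4 -7.3 13.9]
scene yellow y 71.0 134.5
top yellow y 71.0 134.5
```

{"name": "arm_command", "arguments": {"deltas": [[0,0,0,0,1,0,5],[0,0,0,0,2,0,5],[0,0,0,0,3,0,5],[0,0,0,0,4,0,5],[0,0,0,0,4,0,5],[0,0,0,0,4,0,5]]}}

```text
clock: 21.5
ee_pos: [0.5642, 0.1885, 0.1307]
eef_rot: [-0.063, 2.618, 0.013]
wrist_force: [-9.8, -8.3, 12.1]
gripper_width: 0.0135
gripper_force: 40.9
```

```bash
python3 -c "
from h import *
look()"
```

```text
21.5 tcp [-0.3 21.9 52.9] F [-2.8 -7.8 15.5]
scene yellow y 74.0 134.5
top yellow y 71.0 134.5
```

```bash
sed -i 's/np.arange(70,135,.5)/np.arange(70,124,.5)/; s/yel>35/yel>yel.max()*.5/' h.py; python3 -c "
from h import *
look()"
```

```text
21.6 tcp [-0.4 21.8 52.9] F [-2.5 -8.2 14.8]
scene yellow y 75.0 97.0
top yellow y 71.5 97.5
```

{"name": "arm_command", "arguments": {"deltas": [[0,0,0,0,1,0,5],[0,0,0,0,2,0,5],[0,0,0,0,3,0,5],[0,0,0,0,3,0,5],[0,0,0,0,3,0,5]]}}

```text
clock: 22.2
ee_pos: [0.5641, 0.1914, 0.1306]
eef_rot: [-0.063, 2.618, 0.013]
wrist_force: [-8.2, -10.0, 11.5]
gripper_width: 0.0134
gripper_force: 41.0
```

```bash
python3 -c "
from h import *
look()"
```

```text
22.2 tcp [-0.4 24.7 52.9] F [-1.8 -9.6 14.4]
scene yellow y 76.0 97.0
top yellow y 73.0 98.5
```

{"name": "arm_command", "arguments": {"deltas": [[0,0,0,0,1,0,5],[0,0,0,0,2,0,5],[0,0,0,0,3,0,5],[0,0,0,0,4,0,5],[0,0,0,0,4,0,5],[0,0,0,0,4,0,5]]}}

```text
clock: 22.9
ee_pos: [0.5639, 0.1952, 0.1306]
eef_rot: [-0.063, 2.618, 0.012]
wrist_force: [-8.7, -10.0, 12.4]
gripper_width: 0.0138
gripper_force: 41.0
```

```bash
python3 -c "
from h import *
look()"
```

```text
22.9 tcp [-0.4 28.6 52.9] F [-1.8 -9.5 15.3]
scene yellow y 80.0 103.5
top yellow y 77.0 102.0
```

{"name": "arm_command", "arguments": {"deltas": [[0,0,0,0,1,0,5],[0,0,0,0,2,0,5],[0,0,0,0,2.7,0,5],[0,0,0,0,2.7,0,5],[0,0,0,0,2.7,0,5]]}}

```text
clock: 23.5
ee_pos: [0.5637, 0.1978, 0.1306]
eef_rot: [-0.063, 2.618, 0.012]
wrist_force: [-9.5, -11.8, 12.7]
gripper_width: 0.0133
gripper_force: 41.1
```

```bash
python3 -c "
from h import *
look('6')"
```

```text
23.5 tcp [-0.4 31.2 52.9] F [ -2.3 -11.4  16.1]
scene yellow y 82.5 107.0
top yellow y 79.5 104.5
```

View pics/top_6.png

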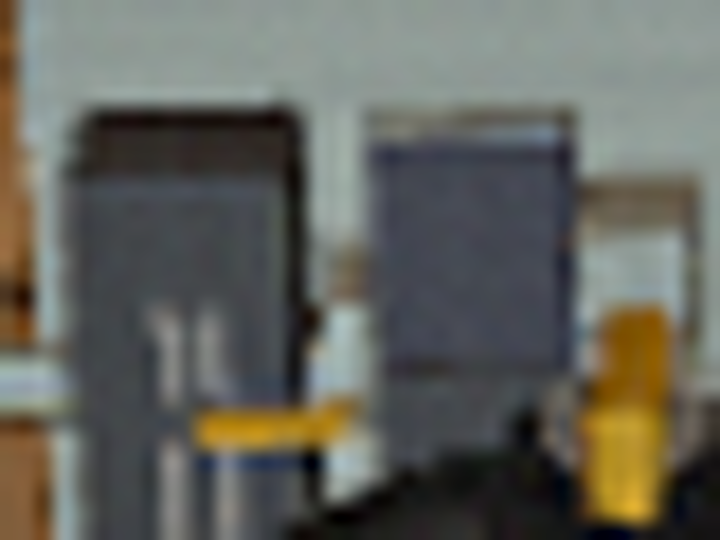

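The crop shows the pointer tip at (195,428) between the white marks at x≈170 and x≈222. The head is clamped between jaw (640,300) and pad (350,330). Next: release and retreat along the bed normal.

{"name": "arm_command", "arguments": {"deltas": [[0,0,0,0,0,0,18],[0,0,0,0,0,0,24],[0,0,0,0,0,0,30],[0,0,0,0,0,0,36],[0,0,0,0,0,0,36],[0,0,0,0,0,-15,36],[0,0,0,0,0,-45,36],[0,0,0,0,0,-85,36],[0,0,0,0,0,-120,36],[0,0,0,60,0,-140,36],[0,0,0,100,0,-150,36],[0,0,0,120,0,-150,36],[0,0,0,120,0,-150,36]]}}

```text
clock: 24.9
ee_pos: [0.382, 0.19, 0.1984]
eef_rot: [-0.067, 2.621, 0.015]
wrist_force: [0.5, -0.6, 0.4]
gripper_width: 0.036
gripper_force: 0.0
```

```bash
python3 -c "
from h import *
look('7')
c=camera('top');save(c,'pics/t7.png',(190,180,290,255),7.5)
Q=(pts(c)-C0)@RC*1000
m=(Q[...,1]>30)&(Q[...,1]<85)&(Q[...,2]>30)&(Q[...,2]<48)&(abs(Q[...,0]+8)<60)
print(np.percentile(Q[m],[2,50,98],axis=0).round(1).tolist())"
```

```text
24.9 tcp [-124.1   32.2  202.5] F [ 0.6 -0.6  0.1]
scene yellow y 82.5 107.0
top yellow y 79.5 104.5
[[-63.1, 31.4, 30.5], [-12.4, 57.3, 38.9], [35.3, 82.0, 46.4]]
```

View pics/t7.png

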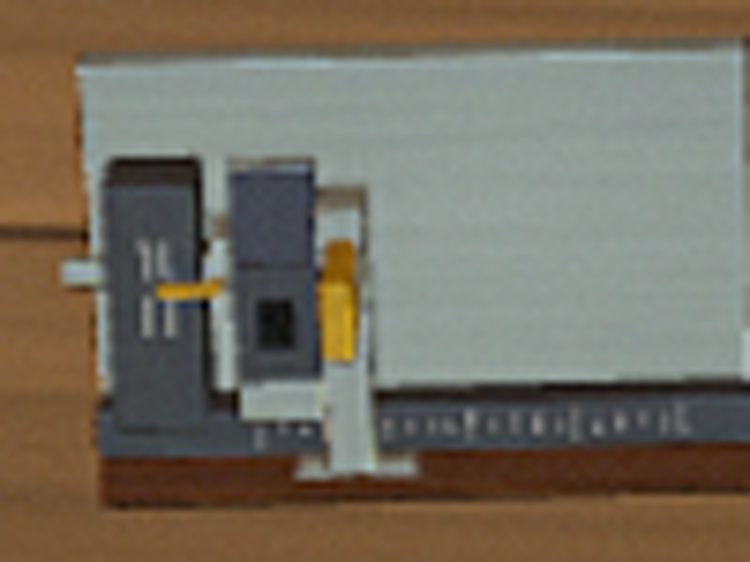

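The picture shows the head clamped at (275,280), eye up, lower end on the ledge. The pointer tip at (158,291) is between the marks (x≈145 and 170) and hasn't moved since the release. The arm is clear.

```bash
python3 -c "
from h import *
print(hand_in())"
```

```text
the job is handed in; nothing more can be done
None
```

The cross-peen head is gauged in the caliper, flat and eye up against the ledge, with the pointer between the two white marks and the arm clear; I handed it in at about 25 s, with no verdict returned.

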